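# Lock the whetstone into its sharpening dock

## Task

Slide the brown whetstone along the table into the steel sharpening dock until it is fully home against the end stop and the yellow sprung pawl has clicked in behind its tail; do not lift the stone. Then flip the red cam lever over its high point until it snaps fully closed, so the stone is clamped, and leave the other things on the table where they are.

Things in the scene. Friction and masses are not known exactly. Their poses are not given: they have to be found in the camera images.
- dock: Steel dock fixed to the table, 310 mm long, 22 mm tall: two rails, open entry at one end, cross bar (end stop) at the other, no floor. Origin on the table on the channel's centre line; x = push direction, entry to stop; z up. Channel 63 mm wide between rail faces at y = +-31.5 mm; stop face at x = +150 mm. Pawl on the -y side, red lever on the +y side.
- dock_entry (a point): Mouth of the dock on the table surface, centre line, x = -126 mm in the dock frame; same axes as the dock. Here the flared wings stand about 91 mm apart; they narrow to the 63 mm channel at dock x = -88 mm. Rails are 8 mm thick and 20 mm tall.
- dock_home (a point): Point on the table where the stone's origin lies when it is fully home and centred: x = +60 mm, y = 0 in the dock frame; same axes as the dock.
- stone: Loose whetstone, brown on grey, 180 x 60 x 25 mm, 0.35 to 0.7 kg, lying flat. Origin at the centre of its underside. Its long axis is its y axis, +y toward its tail (against the dock's x), ends at y = +-90 mm. It starts with its front end between the flared wings, its tail outside on the table, 245 to 270 mm short of home, about 1 degree askew at most.
- pawl (a joint): Yellow sprung pawl on the dock's -y side, slanting forward into the channel. Joint in rad: 0 = sprung in, tip 12 mm inside the rail face; about 0.3 while the passing stone presses it aside. Its spring returns it to 0 once the stone's tail is past its tip; it then blocks the way back. Pushing the stone past it takes about 8 to 18 N in all.
- pawl_tip (a point): End of the pawl arm (50 x 6 x 12 mm, 7 to 19 mm above the table), at about x = -40, y = -20 mm of the dock when sprung in: about 9 mm behind the tail of a stone that is home.
- cam_lever (a joint): Red cam lever turning level about an upright pin. Rad: 0 = open, as at the start, handle sticking out from the dock's +y side, leaning 10 degrees toward the entry; 1.75 = closed, parallel to the rail, pointing toward the stop (clockwise from above). A spring resists up to the high point at 1.2, beyond which it snaps closed; up to 8 N at the tip. Closed, it presses a black pad on the stone's side.
- lever_pivot (a point): Axis of the lever, at x = +60, y = +70 mm of the dock, 18 mm above the table.
- lever_tip (a point): Centre of the rounded end of the handle, 78 mm from the pivot; the handle is 12 mm thick there (end 16 mm round), between 11 and 25 mm above the table.
- tub: White round trimmings tub, 115 mm across and 70 mm tall, bystander; origin under its centre.
- timer: Round kitchen timer with a green top, 68 mm across and 40 mm tall, bystander; origin under its centre.
- scraper: Bench scraper with a black grip, 117 x 126 x 19 mm, bystander; origin under its centre.
- brush: Blue brush, 43 x 150 x 40 mm, bystander; origin under its centre.

How it is judged:
On the way, in this order (a step that is already met when the one before it is completed fails the run):
1. the stone is home and the pawl has sprung back in behind its tail, with the lever still open (x of stone in the frame of dock_home above -0.008 m and value of joint pawl below 0.06 rad and value of joint cam_lever below 0.6 rad), for 0.2 s.
2. the cam lever is snapped closed (value of joint cam_lever above 1.65 rad), for 0.2 s.
At the end, for the whole second after the job is handed in: The stone lies flat on the table in the dock, at rest, at most 8 mm short of home; the pawl is back in behind its tail (under 0.06 rad) and the cam lever is closed (over 1.65 rad) (x of stone in the frame of dock_home above -0.008 m and horizontal distance between stone and dock_home below 0.0105 m and angle between stone's own z axis and vertical below 0.05 rad and height (world z) of stone below 0.004 m and value of joint pawl below 0.06 rad and value of joint cam_lever above 1.65 rad and linear speed of stone below 0.01 m/s); the robot touches nothing.
It fails at once if the stone is lifted (height (world z) of stone above 0.015 m).
It fails at once if a bystander is moved by more than 20 mm (distance of any of tub, timer, scraper, brush from where it was at the start of the episode above 0.02 m).
It also fails if it takes over 59 s, if anything falls off the work surface, if the arm or the gripper's body presses on something with over 40 N, if the wrist force passes 120 N, or if a joint passes its speed limit or range.

## Robot

A 6-joint arm with a two-finger parallel gripper is mounted at the origin on the work surface; the furniture and walls round the work are solid. World frame = base frame: x ahead of the robot, y to its left, z up, the work surface at z = 0. Lengths are in m, angles in rad, forces in N, time in s.
With the tool pointing down it reaches from about 0.275 to 0.775 m from the base axis. Payload 14.6 kg.
Tool frame: the origin (TCP) lies on the centre line of the jaws, within the pads' length; the fingertips stand 22 mm ahead of it and the grasp point (between the pads) lies 3 mm ahead of it; z points along the fingers, y is the line along which they close (so a half turn about z gives the same grasp; the last joint's range is limited). The gripper opens to 85 mm and grips with 20 to 120 N. Pads are 22 mm wide; open, the fingers measure 114 mm over their backs; the gripper's body (76 mm by 85 mm) begins 54 mm behind the grasp point. The pads swing forward as they close: fully open they stand 13 mm farther back than shut.
Start: joints at [-1.281, 0.263, -0.048, 1.259, 0, 1.415], TCP at [0.226, -0.474, 0.253] pointing down, gripper open.
Joint ranges: [-2.65, 2.65], [-0.89, 1.7], [-1.18, 1.37], [-2.13, 2.11], [-1.35, 1.29], [-3.14, 3.14]. Speed limits (rad/s): [1.89, 1.89, 2.57, 2.79, 3.14, 3.14].

## Interface

Orientations are given as a unit quaternion [x, y, z, w].
In Python, from workcell import r, imaging, monitor gives the robot as it stands (r), with the cameras (imaging) and the readings (monitor).
- The arm moves only by the tool hand_motion, called after "Request:" in YAML: its name, and indented under it one key for each argument. Schema: {"type":"object","properties":{"increments":{"type":"array","items":{"type":"object","properties":{"x":{"type":"number"},"y":{"type":"number"},"z":{"type":"number"},"drx":{"type":"number"},"dry":{"type":"number"},"drz":{"type":"number"}},"additionalProperties":false},"minItems":1,"maxItems":10},"aperture":{"type":"number"},"only":{"type":"string"},"quiet":{"type":"boolean"},"lines":{"type":"string"}},"required":["increments"],"additionalProperties":false}. increments is a list of rows, 1 to 10 of them, each an object with the fields x, y, z (the shift in units of 25 mm), drx, dry, drz (a rotation vector in units of 0.1 rad); a field left out counts as zero; each row is the pose to reach, as a shift and turn from the pose commanded when the call began, along the tool's axes at that moment; what a row does not reach only later rows make up. A row lasts 1/8 s, in which the tool goes at most 0.0625 m and 0.188 rad, less where a joint would pass 70% of its speed; a pose out of reach is approached as far as the arm can. aperture is the finger opening in m, set as the call begins (left out keeps the last). The fingers move at their own pace and stop on an object; the grip force is fixed at half the most. Time passes only in rows, so rows that do not move let the fingers close. The tool returns the time, the measured TCP pose, the force, the opening and the grip force at its end. only (a regular expression) keeps the lines of the reply that match it, lines (a string "A,B") keeps lines A to B, and quiet returns only ok. Input that does not fit is refused with a message, and nothing moves.
- monitor.observe(): the state, without advancing time (a new reading comes with each control period).
- imaging.camera(name): name is "scene" or "top"; returns (picture, depth): 384x512x3 uint8, red, green, blue; 384x512 float32, m along the optical axis (not along the pixel's ray), 0 where there is no reading.
- imaging.camera_model(name): a dict with "fx", "fy", "cx", "cy" (pixels), "eye" and "attitude" of the camera in the world. Camera axes: x right, y down, z forward; pixel columns grow to the right and rows downward; lengths in m; the calibration is good to about 2 mm. A picture is of the moment at which its call begins. camera_model takes no time and is no camera call.
- r.close_job(): hands the job in; it is judged then, once.
The state is a dict: "time_s": time; "joint_positions": joint angles; "qvel": joint speeds; "joint_torque": joint torques, N m; "position": TCP position; "tool_rot": TCP orientation; "contact_force": force on the tool from outside, world axes, zero at the start; "torque": the same for the moment, N m; "gripper_width": finger opening in m; "grip_force": force on a finger pad.
Only numpy, scipy, OpenCV 4.12 (cv2) and the standard library are available. Lean on these libraries where they do the work, as an engineer would, in place of code of your own. Each camera call takes 0.05 s, during which the arm holds its last target. There are 200 camera calls.

## Working session

There is one attempt and no reset: what is moved stays moved. The work goes in short steps, Python scripts to look and compute and a tool call to move; the robot and the scene stay as the last step left them, time stands still between calls to the robot, and variables do not carry over. Pictures are saved under pics/ and viewed, at most 10 in all, crops included, and the job is handed in when it is done.

```bash
ls; mkdir -p pics; python3 - <<'E'
from workcell import r, imaging, monitor
import cv2,numpy as np
for n in("top","scene"):
    im,d=imaging.camera(n); np.savez(f"pics/{n}0.npz",im=im,d=d)
    cv2.imwrite(f"pics/{n}0.png",im[:,:,::-1]); print(n,imaging.camera_model(n))
s=monitor.observe(); print(s["position"],s["tool_rot"],s["time_s"],s["contact_force"])
E
```

```text
pics
workcell.py
top {'fx': 355.1905442682356, 'fy': 355.1905442682356, 'cx': 254.92892598167057, 'cy': 192.35613453363212, 'eye': array([ 0.3681585 , -0.00270295,  1.25670674]), 'attitude': array([-0.69532214,  0.71681551, -0.0361697 ,  0.03734152])}
scene {'fx': 385.68186870721127, 'fy': 385.68186870721127, 'cx': 261.5880306223106, 'cy': 190.25219164029332, 'eye': array([-0.47113687, -0.66716356,  0.83548562]), 'attitude': array([ 0.77741758, -0.41244268,  0.22181145, -0.41989597])}
[ 0.22582707 -0.47368891  0.2528765 ] [ 9.75368732e-01  2.20580158e-01 -4.54938579e-05 -4.79037920e-04] 0.1 [-0.23602405 -0.32277407  0.3476659 ]
```

View pics/top0.png

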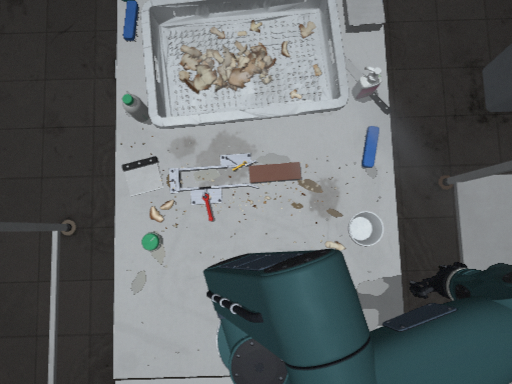

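View pics/scene0.png

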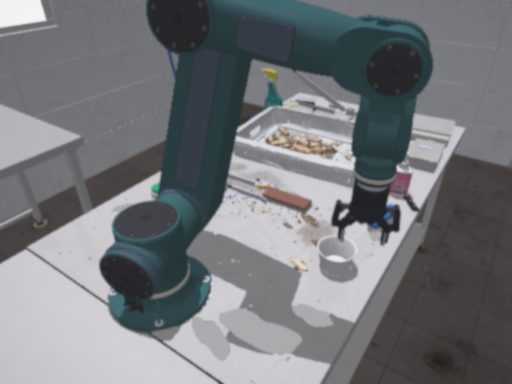

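Top view: the stone is at about (275,173), the dock's stop at (172,182), the yellow pawl at (240,167), and the red lever runs from (206,193) to (211,219). The tub is at (365,228), the brush at (371,147), the scraper at (142,175) and the timer at (151,241). In the scene view the stone is at about (287,197).

```bash
cat > h.py <<'E'
import numpy as np,cv2
from scipy.spatial.transform import Rotation as R
from workcell import r, imaging, monitor
def ray(n,uv):
    m=imaging.camera_model(n); uv=np.atleast_2d(uv).astype(float)
    d=np.c_[(uv[:,0]-m["cx"])/m["fx"],(uv[:,1]-m["cy"])/m["fy"],np.ones(len(uv))]
    return m["eye"],R.from_quat(m["attitude"]).apply(d)
def onz(n,uv,z):
    e,d=ray(n,uv); return e+d*((z-e[2])/d[:,2])[:,None]
def tri(a,b):
    (e1,d1),(e2,d2)=ray("top",a),ray("scene",b); d1,d2=d1[0],d2[0]
    s=np.linalg.lstsq(np.c_[d1,-d2],e2-e1,rcond=None)[0]
    p,q=e1+s[0]*d1,e2+s[1]*d2; return (p+q)/2,np.linalg.norm(p-q)
def mask(im,c):
    H,S,V=cv2.split(cv2.cvtColor(im,cv2.COLOR_RGB2HSV).astype(int))
    return {"brown":((H<12)|(H>172))&(S>80)&(S<190)&(V>50)&(V<160),"red":((H<6)|(H>174))&(S>180)&(V>80),
     "yellow":(H>17)&(H<32)&(S>130)&(V>90)}[c].astype(np.uint8)
def biggest(m,box):
    k=np.zeros_like(m);x0,y0,x1,y1=box;k[y0:y1,x0:x1]=m[y0:y1,x0:x1]
    cs,_=cv2.findContours(k,cv2.RETR_EXTERNAL,cv2.CHAIN_APPROX_NONE)
    c=max(cs,key=cv2.contourArea);o=np.zeros_like(m);cv2.drawContours(o,[c],-1,1,-1)
    v,u=np.nonzero(o&k);return c[:,0],np.c_[u,v]
E
python3 - <<'E'
from h import *
T=np.load("pics/top0.npz");S=np.load("pics/scene0.npz")
for c,bt,bs in(("brown",(235,150,320,195),(240,170,325,225)),("red",(190,180,225,230),(200,160,270,210)),("yellow",(225,155,255,175),(245,175,280,195))):
    out=[]
    for n,D,b in(("top",T,bt),("scene",S,bs)):
        try:
            cn,px=biggest(mask(D["im"],c),b); out.append(px.mean(0)); rc=cv2.minAreaRect(cn)
            print(c,n,len(px),px.min(0),px.max(0),px.mean(0).round(1),cv2.boxPoints(rc).round(1).tolist())
            dd=np.median(D["d"][px[:,1],px[:,0]]); e,d=ray(n,px.mean(0)); print("  depthpt",(e+d*dd).round(4))
        except Exception as x: print(c,n,x)
    if len(out)==2: print("  tri",tri(*out))
cn,px=biggest(mask(T["im"],"brown"),(235,150,320,195))
P=onz("top",cv2.boxPoints(cv2.minAreaRect(px.astype(np.float32))),.025);print("stone corners",P.round(4).tolist())
im=T["im"][140:230,130:330]; cv2.imwrite("pics/tc.png",cv2.resize(im,(800,360),interpolation=cv2.INTER_CUBIC)[:,:,::-1])
im=S["im"][140:240,200:340]; cv2.imwrite("pics/sc.png",cv2.resize(im,(798,570),interpolation=cv2.INTER_CUBIC)[:,:,::-1])
E
```

```text
brown top 592 [250 164] [292 181] [268.7 172.6] [[249.3000030517578, 165.60000610351562], [291.20001220703125, 162.8000030517578], [292.29998779296875, 178.8000030517578], [250.39999389648438, 181.60000610351562]]
  depthpt [[ 0.5647 -0.0529  0.0253]]
brown scene 364 [265 189] [309 208] [287.  198.1] [[264.29998779296875, 195.10000610351562], [267.0, 187.0], [309.29998779296875, 201.10000610351562], [306.6000061035156, 209.1999969482422]]
  depthpt [[ 0.5601 -0.0803  0.0237]]
  tri (array([ 0.57319813, -0.06168334,  0.0078138 ]), np.float64(0.019559819438557044))
red top 58 [205 194] [212 219] [208.3 207.5] [[204.0, 194.39999389648438], [207.60000610351562, 193.6999969482422], [212.1999969482422, 219.0], [208.60000610351562, 219.60000610351562]]
  depthpt [[0.4487 0.1608 0.0248]]
red scene max() iterable argument is empty
yellow top 22 [233 163] [244 169] [238.3 166.3] [[232.6999969482422, 168.5], [243.10000610351562, 162.5], [244.0, 164.0], [233.60000610351562, 170.0]]
  depthpt [[0.5918 0.0534 0.0184]]
yellow scene 8 [259 186] [266 186] [262.5 186. ] [[266.0, 186.0], [266.0, 186.0], [259.0, 186.0], [259.0, 186.0]]
  depthpt [[0.5913 0.0507 0.0134]]
  tri (array([0.59359179, 0.05312832, 0.01124874]), np.float64(0.0015029175343035665))
stone corners [[0.5919, 0.0143, 0.025], [0.5973, -0.1332, 0.025], [0.5402, -0.1346, 0.025], [0.5349, 0.0122, 0.025]]
```

View pics/tc.png

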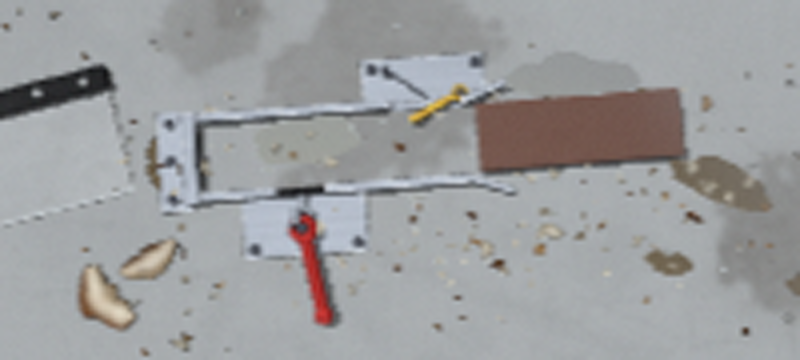

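View pics/sc.png

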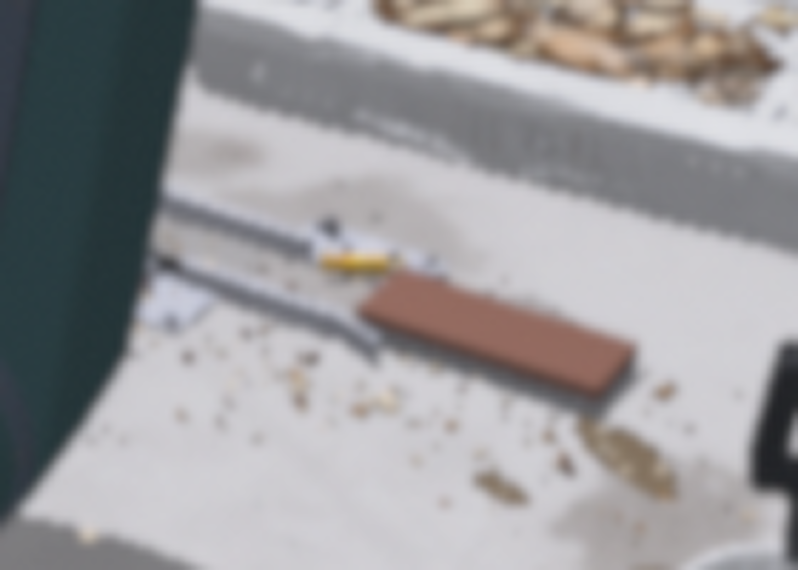

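The top crop (4x, offset 130,140) shows the stone's corners at (477,103), (682,89), (685,157) and (482,171). The stop face is at x≈203 and the lever runs from its pivot (302,225) to its tip (324,317). In the scene crop (5.7x, offset 200,140) the stone's corners are (400,272), (635,347), (603,392) and (360,310). The pawl tip in the top crop is at (414,119).

```bash
python3 - <<'E'
from h import *
T=np.load("pics/top0.npz")
t=lambda p:(np.array(p)+.5)/4+[130,140]-.5
s=lambda p:(np.array(p)+.5)/5.7+[200,140]-.5
tc=[(477,103),(682,89),(685,157),(482,171)];sc=[(400,272),(635,347),(603,392),(360,310)]
for a,b in zip(tc,sc): print(tri(t(a),s(b)))
C=onz("top",t(tc),.025);print("stone z25",C.round(4).tolist(),np.linalg.norm(C-np.roll(C,-1,0),axis=1).round(4))
u=(C[0]+C[3]-C[1]-C[2])[:2];u/=np.linalg.norm(u);print("u stone",u,"centre",C.mean(0),"tail",(C[1]+C[2])/2)
# rails via depth: points 15..24mm high round the dock
m=imaging.camera_model("top");vv,uu=np.mgrid[150:205,165:262];d=T["d"][150:205,165:262]
e,dd=ray("top",np.c_[uu.ravel(),vv.ravel()]);P=e+dd*d.ravel()[:,None]
k=(P[:,2]>.013)&(P[:,2]<.0235)
print("table z",np.median(P[:,2]))
for nm,a,b in(("up",(225,110),(395,97)),("low",(330,188),(480,179))):
    A,B=onz("top",t([a,b]),.02);print(nm,A,B);v=(B-A)[:2]
    n=np.array([-v[1],v[0]])/np.linalg.norm(v);q=P[k,:2];off=(q-A[:2])@n;al=(q-A[:2])@v/(v@v)
    g=(abs(off)<.009)&(al>-.0)&(al<1.05);q=q[g];c=q.mean(0);w=np.linalg.svd(q-c)[2][0];print("  rail fit",c,w,len(q))
for nm,p,z in(("stop",[(203,122),(203,190)],.022),("pivot",[(302,225)],.018),("tip",[(324,317)],.025),("pawltip",[(414,119)],.019)):
    print(nm,onz("top",t(p),z).round(4).tolist())
E
```

```text
(array([0.59327211, 0.0166376 , 0.0186395 ]), np.float64(0.0019250342790724205))
(array([ 0.59855995, -0.16299725,  0.02331967]), np.float64(0.004664865096169837))
(array([ 0.54059171, -0.16657427,  0.02289105]), np.float64(0.003720469468048047))
(array([0.53353503, 0.01210993, 0.0219628 ]), np.float64(0.0026224486938915166))
stone z25 [[0.5927, 0.0158, 0.025], [0.5996, -0.1647, 0.025], [0.5392, -0.1647, 0.025], [0.5323, 0.0131, 0.025]] [0.1806 0.0604 0.178  0.0604]
u stone [-0.03848283  0.99925926] centre [ 0.5659671  -0.07514508  0.025     ] tail [ 0.56941735 -0.16473542  0.025     ]
table z 0.0016942639762702605
up [0.59421179 0.2382675  0.02      ] [0.6012076  0.08805182 0.02      ]
  rail fit [0.59249219 0.16733778] [-0.04476437  0.99899757] 78
low [0.52206761 0.14686554 0.02      ] [0.52598314 0.01514133 0.02      ]
  rail fit [0.52430881 0.07951097] [ 0.03399331 -0.99942206] 85
stop [[0.5837, 0.2574, 0.022], [0.5235, 0.2579, 0.022]]
pivot [[0.4904, 0.1722, 0.018]]
tip [[0.4092, 0.1534, 0.025]]
pawltip [[0.5812, 0.0718, 0.019]]
```

Sizes and heights check out: the stone measures 180x60 mm and the corner heights are near 25 mm. The dock axis u is (-0.039, 0.999) with its origin near (0.559, 0.110), and the pawl and lever tips agree with that to about 3 mm. I'll close the gripper, go behind the tail and turn the tool so its x axis is the push direction.

Units first: shifts go in units of 25 mm and turns go in units of 0.1 rad. So 0.427 m is 17.08, 0.38 m is 15.2, -1.164 rad is -11.64.

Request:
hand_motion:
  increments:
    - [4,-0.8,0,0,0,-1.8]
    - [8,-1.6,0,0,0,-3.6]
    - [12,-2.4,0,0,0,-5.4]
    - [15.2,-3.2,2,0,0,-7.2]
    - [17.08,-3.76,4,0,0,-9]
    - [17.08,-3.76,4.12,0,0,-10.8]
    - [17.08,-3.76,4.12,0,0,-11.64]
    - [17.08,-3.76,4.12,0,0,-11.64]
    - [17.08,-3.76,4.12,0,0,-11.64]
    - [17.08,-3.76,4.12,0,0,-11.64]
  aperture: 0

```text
refused: increments[0]: [4, -0.8, 0, 0, 0, -1.8] is not of type 'object' (schema: type "object"). Nothing was moved.
```

I used the wrong layout. The manual says a list of objects with named fields; once more.

Request:
hand_motion:
  increments:
    - {"x": 4,"y": -0.8,"drz": -1.8}
    - {"x": 8,"y": -1.6,"drz": -3.6}
    - {"x": 12,"y": -2.4,"drz": -5.4}
    - {"x": 15.2,"y": -3.2,"z": 2,"drz": -7.2}
    - {"x": 17.08,"y": -3.76,"z": 4,"drz": -9}
    - {"x": 17.08,"y": -3.76,"z": 4.12,"drz": -10.8}
    - {"x": 17.08,"y": -3.76,"z": 4.12,"drz": -11.64}
    - {"x": 17.08,"y": -3.76,"z": 4.12,"drz": -11.64}
    - {"x": 17.08,"y": -3.76,"z": 4.12,"drz": -11.64}
    - {"x": 17.08,"y": -3.76,"z": 4.12,"drz": -11.64}
  aperture: 0

```text
time_s: 1.35
position: [0.5704, -0.2062, 0.1509]
tool_rot: [0.694, 0.72, -0.0, 0.0]
contact_force: [-0.3, 0.1, -0.7]
gripper_width: -0.0004
grip_force: 0.0
```

Request:
hand_motion:
  increments:
    - {}
    - {}

```text
time_s: 1.6
position: [0.5705, -0.2061, 0.1508]
tool_rot: [0.694, 0.72, 0.0, 0.0]
contact_force: [-0.4, 0.3, 0.5]
gripper_width: 0.0002
grip_force: 0.0
```

```bash
python3 - <<'E'
from h import *
s=monitor.observe();print(R.from_quat(s["tool_rot"]).as_matrix().round(3).tolist(),s["position"])
im,_=imaging.camera("top"); cv2.imwrite("pics/t1.png",cv2.resize(im[120:240,130:330],(800,480),interpolation=cv2.INTER_CUBIC)[:,:,::-1])
E
```

```text
[[-0.037, 0.999, 0.001], [0.999, 0.037, -0.0], [-0.0, 0.001, -1.0]] [ 0.57053897 -0.20609983  0.15083842]
```

To row units: 0.118 m is 4.72, 0.11 m is 4.4.

Request:
hand_motion:
  increments:
    - {"z": 2}
    - {"z": 3.6}
    - {"z": 4.4}
    - {"z": 4.72}
    - {"z": 4.72}
    - {"z": 4.72}

```text
time_s: 2.4
position: [0.5714, -0.2057, 0.0333]
tool_rot: [0.694, 0.72, 0.0, 0.001]
contact_force: [0.4, -0.1, -0.0]
gripper_width: 0.0
grip_force: 0.0
```

Request:
hand_motion:
  increments:
    - {"x": 0.32}
    - {"x": 0.64}
    - {"x": 0.96}
    - {"x": 1.28}
    - {"x": 1.6}
    - {"x": 2}
    - {"x": 2.4}
    - {"x": 2.8}
    - {"x": 3.2}
    - {"x": 3.2}

```text
time_s: 3.65
position: [0.5678, -0.1244, 0.0323]
tool_rot: [0.693, 0.721, 0.0, -0.0]
contact_force: [0.6, 0.1, 0.6]
gripper_width: -0.0003
grip_force: 0.0
```

```bash
python3 - <<'E'
from h import *
im,_=imaging.camera("top"); cv2.imwrite("pics/t2.png",cv2.resize(im[130:230,130:330],(800,400),interpolation=cv2.INTER_CUBIC)[:,:,::-1])
E
```

```text
(no output)
```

View pics/t2.png

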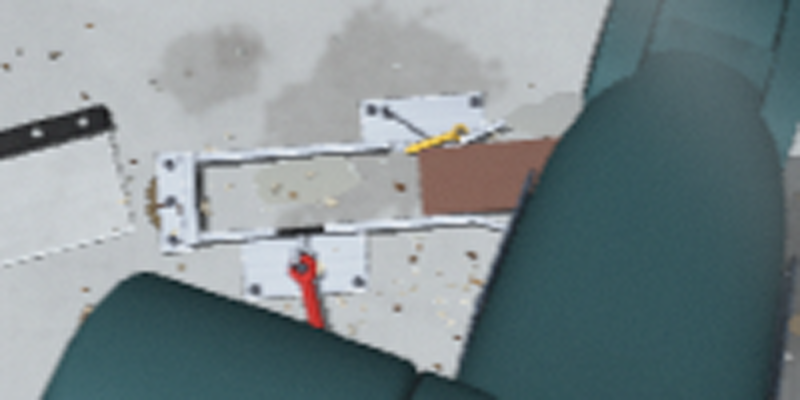

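The stone has slid in squarely: its front is at crop (420,180), just touching the pawl. I'll keep pushing.

Request:
hand_motion:
  increments:
    - {"x": 0.36}
    - {"x": 0.72}
    - {"x": 1.08}
    - {"x": 1.44}
    - {"x": 1.8}
    - {"x": 2.16}
    - {"x": 2.52}
    - {"x": 2.88}
    - {"x": 3.24}
    - {"x": 3.6}

```text
time_s: 4.95
position: [0.5643, -0.0348, 0.0322]
tool_rot: [0.694, 0.72, -0.0, -0.0]
contact_force: [-1.1, -4.3, -1.1]
gripper_width: -0.0003
grip_force: 1.9
```

Request:
hand_motion:
  increments:
    - {"x": 0.36}
    - {"x": 0.72}
    - {"x": 1.08}
    - {"x": 1.44}
    - {"x": 1.8}
    - {"x": 2.16}
    - {"x": 2.52}
    - {"x": 2.8}
    - {"x": 3}
    - {"x": 3.2}

```text
time_s: 6.2
position: [0.5614, 0.0447, 0.0323]
tool_rot: [0.694, 0.72, -0.0, 0.0]
contact_force: [-1.7, -3.7, 1.0]
gripper_width: -0.0002
grip_force: 2.1
```

Request:
hand_motion:
  increments:
    - {"x": 0.12}
    - {"x": 0.24}
    - {"x": 0.36}
    - {"x": 0.48}
    - {"x": 0.6}
    - {"x": 0.68}
    - {"x": 0.68}

```text
time_s: 7.08
position: [0.5609, 0.0617, 0.0323]
tool_rot: [0.693, 0.72, 0.0, -0.0]
contact_force: [-0.5, -1.5, -0.8]
gripper_width: -0.0003
grip_force: 0.7
```

To row units: 0.003 m is 0.12, 0.002 m is 0.08.

Request:
hand_motion:
  increments:
    - {"x": 0.04}
    - {"x": 0.08}
    - {"x": 0.12}
    - {"x": 0.12}

```text
time_s: 7.58
position: [0.5608, 0.0646, 0.0323]
tool_rot: [0.694, 0.72, 0.0, 0.0]
contact_force: [-0.1, -4.0, -0.7]
gripper_width: -0.0004
grip_force: 1.8
```

Request:
hand_motion:
  increments:
    - {"x": 0.04}
    - {"x": 0.08}
    - {"x": 0.12}
    - {"x": 0.12}

```text
time_s: 8.07
position: [0.5606, 0.0678, 0.0323]
tool_rot: [0.693, 0.721, 0.0, -0.0]
contact_force: [-0.2, -0.8, -0.5]
gripper_width: 0.0003
grip_force: 0.1
```

Request:
hand_motion:
  increments:
    - {"x": 0.04}
    - {"x": 0.08}
    - {"x": 0.08}

```text
time_s: 8.45
position: [0.5605, 0.0696, 0.0323]
tool_rot: [0.694, 0.72, 0.0, 0.0]
contact_force: [0.8, -0.6, 0.3]
gripper_width: 0.0002
grip_force: 0.7
```

To row units: 0.002 m is 0.08, 0.001 m is 0.04.

Request:
hand_motion:
  increments:
    - {"x": 0.04}
    - {"x": 0.08}
    - {"x": 0.08}

```text
time_s: 8.82
position: [0.5604, 0.0715, 0.0323]
tool_rot: [0.694, 0.72, 0.0, 0.0]
contact_force: [-0.5, -1.0, 0.5]
gripper_width: -0.0
grip_force: 0.9
```

Request:
hand_motion:
  increments:
    - {"x": 0.04}
    - {"x": 0.08}
    - {"x": 0.08}

```text
time_s: 9.2
position: [0.5604, 0.0729, 0.0323]
tool_rot: [0.694, 0.72, -0.0, 0.001]
contact_force: [1.4, -7.5, 1.2]
gripper_width: -0.0002
grip_force: 3.7
```

Request:
hand_motion:
  increments:
    - {"x": 0.04}
    - {"x": 0.04}

```text
time_s: 9.45
position: [0.5606, 0.0731, 0.0324]
tool_rot: [0.694, 0.72, -0.001, 0.001]
contact_force: [1.6, -14.0, -0.0]
gripper_width: 0.0002
grip_force: 7.1
```

Request:
hand_motion:
  increments:
    - {"x": -0.8}
    - {"x": -1.6}
    - {"x": -1.6,"z": -1.6}
    - {"x": -1.6,"z": -4}
    - {"x": -5.6,"z": -4.8}
    - {"x": -8,"z": -4.8}
    - {"x": -8,"z": -4.8}
    - {"x": -8,"z": -4.8}
    - {"x": -8,"z": -4.8}

```text
time_s: 10.58
position: [0.5675, -0.1257, 0.1521]
tool_rot: [0.694, 0.72, 0.0, -0.0]
contact_force: [0.1, 0.9, 0.3]
gripper_width: -0.0001
grip_force: 0.0
```

```bash
python3 - <<'E'
from h import *
im,d=imaging.camera("top");np.savez("pics/top3.npz",im=im,d=d); cv2.imwrite("pics/t3.png",cv2.resize(im[130:230,130:330],(800,400),interpolation=cv2.INTER_CUBIC)[:,:,::-1])
E
```

```text
(no output)
```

View pics/t3.png

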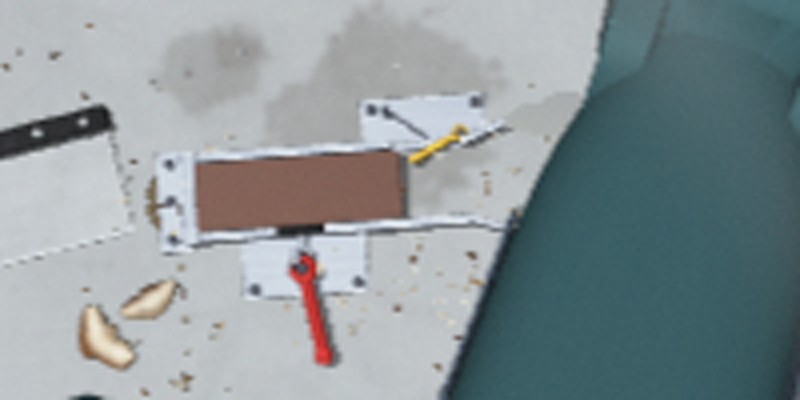

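The stone is home: its front touches the stop at crop (196,195) and its tail is at (407,185). The yellow pawl's tip at (413,160) has sprung back in behind the tail. The lever is still open, with its tip at (324,357). Next I'll compute the lever arc.

```bash
python3 - <<'E'
from h import *
s=monitor.observe();p=s["position"];M=R.from_quat(s["tool_rot"]).as_matrix()
piv=np.array([.489,.171]);print(s["joint_positions"].round(2) if hasattr(s["joint_positions"],"round") else s["joint_positions"])
def wp(q,gap=0,z=.034,rad=.062):
    f=np.deg2rad(192.3)-q;e=np.array([np.cos(f),np.sin(f)]);n=np.array([-np.sin(f),np.cos(f)])
    sup=.011*abs(n@M[:2,0])+.0145*abs(n@M[:2,1])
    return np.r_[piv+rad*e+n*(.006+sup+gap),z]
a=wp(0,.025);print("start",a,"delta tool",(M.T@(np.r_[a[:2],p[2]]-p)).round(4))
for q in np.arange(0,1.81,.2): print(round(q,1),(M.T@(wp(q)-a)).round(3),wp(q).round(3))
E
```

```text
[-0.36  0.41 -0.11  1.05  0.    1.18]
start [0.43787637 0.11443584 0.034     ] delta tool [ 2.443e-01 -1.204e-01  2.000e-04]
0.0 [ 0.025 -0.004  0.   ] [0.433 0.139 0.034]
0.2 [ 0.039 -0.009  0.   ] [0.427 0.153 0.034]
0.4 [ 0.049 -0.012  0.   ] [0.424 0.163 0.034]
0.6 [ 0.06  -0.012  0.   ] [0.423 0.174 0.034]
0.8 [ 0.072 -0.011  0.   ] [0.424 0.186 0.034]
1.0 [ 0.084 -0.007  0.   ] [0.428 0.198 0.034]
1.2 [0.095 0.    0.   ] [0.435 0.209 0.034]
1.4 [0.105 0.01  0.   ] [0.444 0.22  0.034]
1.6 [0.113 0.022 0.   ] [0.456 0.228 0.034]
1.8 [0.118 0.035 0.   ] [0.469 0.233 0.034]
```

To row units: 0.244 m is 9.76, -0.12 m is -4.8.

Request:
hand_motion:
  increments:
    - {"x": 2,"y": -1}
    - {"x": 4,"y": -2}
    - {"x": 6,"y": -3}
    - {"x": 8,"y": -4}
    - {"x": 9.76,"y": -4.8}
    - {"x": 9.76,"y": -4.8,"z": 1.2}
    - {"x": 9.76,"y": -4.8,"z": 3.2}
    - {"x": 9.76,"y": -4.8,"z": 4.4}
    - {"x": 9.76,"y": -4.8,"z": 4.72}
    - {"x": 9.76,"y": -4.8,"z": 4.72}

```text
time_s: 11.88
position: [0.4386, 0.1142, 0.0347]
tool_rot: [0.693, 0.721, -0.0, -0.0]
contact_force: [0.3, -0.6, 1.0]
gripper_width: -0.0002
grip_force: 0.0
```

To row units: 0.072 m is 2.88, 0.066 m is 2.64.

Request:
hand_motion:
  increments:
    - {"x": 0.48,"y": -0.08}
    - {"x": 1,"y": -0.16}
    - {"x": 1.28,"y": -0.24}
    - {"x": 1.56,"y": -0.36}
    - {"x": 1.76,"y": -0.44}
    - {"x": 1.96,"y": -0.48}
    - {"x": 2.2,"y": -0.48}
    - {"x": 2.4,"y": -0.48}
    - {"x": 2.64,"y": -0.48}
    - {"x": 2.88,"y": -0.44}

```text
time_s: 13.12
position: [0.4248, 0.1855, 0.0345]
tool_rot: [0.694, 0.72, -0.0, 0.001]
contact_force: [0.7, -5.0, 0.6]
gripper_width: -0.0001
grip_force: 2.3
```

Contact with the lever is made (5 N). I'll continue the arc past the high point.

To row units: 0.044 m is 1.76, 0.041 m is 1.64.

Request:
hand_motion:
  increments:
    - {"x": 0.24,"y": 0.08}
    - {"x": 0.48,"y": 0.16}
    - {"x": 0.72,"y": 0.28}
    - {"x": 0.92,"y": 0.44}
    - {"x": 1.12,"y": 0.64}
    - {"x": 1.32,"y": 0.84}
    - {"x": 1.48,"y": 1.08}
    - {"x": 1.64,"y": 1.32}
    - {"x": 1.76,"y": 1.56}
    - {"x": 1.76,"y": 1.56}

```text
time_s: 14.38
position: [0.4627, 0.231, 0.0342]
tool_rot: [0.694, 0.72, 0.0, 0.0]
contact_force: [0.6, 0.6, 0.4]
gripper_width: -0.0001
grip_force: 0.0
```

To row units: -0.25 m is -10, -0.24 m is -9.6.

Request:
hand_motion:
  increments:
    - {"y": -1.2}
    - {"y": -2}
    - {"y": -2,"z": -2.4}
    - {"y": -2,"z": -4.8}
    - {"x": -2.4,"y": -2,"z": -6.4}
    - {"x": -4.8,"y": -2,"z": -6.4}
    - {"x": -7.2,"y": -2,"z": -6.4}
    - {"x": -9.6,"y": -2,"z": -6.4}
    - {"x": -10,"y": -2,"z": -6.4}
    - {"x": -10,"y": -2,"z": -6.4}

```text
time_s: 15.62
position: [0.4215, -0.0211, 0.1942]
tool_rot: [0.694, 0.72, -0.0, -0.0]
contact_force: [0.9, -0.6, 0.5]
gripper_width: 0.0001
grip_force: 0.0
```

```bash
python3 - <<'E'
from h import *
im,d=imaging.camera("top"); cv2.imwrite("pics/t4.png",cv2.resize(im[130:230,130:330],(800,400),interpolation=cv2.INTER_CUBIC)[:,:,::-1])
E
```

```text
(no output)
```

View pics/t4.png

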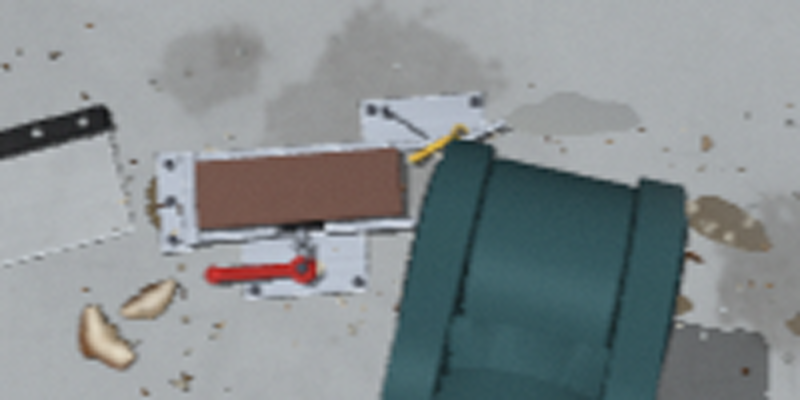

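The lever now runs from (305,268) to (213,275), parallel to the rail, so it is closed. The stone is home, the pawl's tip at (413,160) is in behind its tail, and the arm is clear.

```bash
python3 -c "
from workcell import r, imaging, monitor
print(r.close_job())"
```

```text
the job is handed in; nothing more can be done
None
```

The stone is home against the end stop, the pawl has sprung in behind its tail and the cam lever is snapped closed, all seen in the last top view with the arm clear; I handed the job in at about 15.7 s, and no verdict came back.

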